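# Turn the upside-down tin over and stack it on the sale rack

### The arm

A 6-joint arm with a two-finger parallel gripper is mounted at the origin on the work surface. World frame = base frame: x ahead of the robot, y to its left, z up, the work surface at z = 0. Lengths are in m, angles in rad, forces in N, time in s.
With the tool pointing down it reaches from about 0.225 to 0.725 m from the base axis. Payload 3.1 kg.
Tool frame: the origin (TCP) lies on the centre line of the jaws, within the pads' length; the fingertips stand 22 mm ahead of it and the grasp point (between the pads) lies 3 mm ahead of it; z points along the fingers, y is the direction in which the jaws open and shut (so a half turn about z gives the same grasp; the last joint's range is limited). The gripper opens to 85 mm and grips with 20 to 120 N. Pads are 22 mm wide; open, the fingers measure 114 mm over their backs; the gripper's body (76 mm by 85 mm) begins 54 mm behind the grasp point. The pads swing forward as they close: fully open they stand 13 mm farther back than shut.
Start: joints at [1.092, 0.048, 0.099, 1.622, 0, 1.443], TCP at [0.18, 0.493, 0.22] pointing down, gripper open.
Joint ranges: [-2.91, 2.91], [-0.99, 1.94], [-1.21, 1.42], [-2.12, 2.29], [-1.49, 1.47], [-3.14, 3.14]. Speed limits (rad/s): [2.79, 2.79, 3.14, 3.14, 3.14, 3.14].

### API

Orientations are given as a unit quaternion [w, x, y, z].
In Python, from workcell import state, grab_frame, job_done gives the robot as it stands.
- The arm moves only by the tool step_arm, never from a script. Its arguments are lists of equal length, an entry for each row: "travel": the shift along the world's x, y, z in m, a list of three; "turn": the turn, a rotation vector about the world's x, y, z in rad, a list of three; "claw": the gripper command: -1 is shut, 1 is fully open, values between are in proportion. A call has 1 to 12 rows; each row shifts and turns the commanded pose from where the row before left it; what a row does not reach is not made up. A row lasts 1/12 s, in which the tool goes at most 41.7 mm and 7.16 degrees, less where a joint would pass 70% of its speed; a pose out of reach is approached as far as the arm can. A call is refused whole if a number of a shift passes 0.0417 or a number of a turn 0.125, either way. A call with a gripper value outside its range is refused whole. The fingers move at their own pace and stop on an object; the grip force is fixed at half the most. Time passes only in rows, so rows that do not move let the fingers close. It gives the time, the measured TCP pose, the force and the opening at its end, in the units of the state.
- state(): the state, without advancing time (a new reading comes with each control period).
- grab_frame(name): name is "side" or "top"; returns a dict with "frame" (420x560x3 uint8, blue, green, red), "depth" (420x560 float32, m along the optical axis (not along the pixel's ray), 0 where there is no reading), "mtx" (3x3 intrinsics, pixels), "T" (4x4, takes a point from camera to world coordinates). Camera axes: x right, y up, looking along -z (the intrinsics and any distortion apply to the point x, -y, -z); pixel columns grow to the right and rows downward; lengths in m; the calibration is good to about 2 mm. A picture is of the moment at which its call begins.
- job_done(): hands the job in, once; it reports no verdict.
The state is a dict: "clock": time; "qpos": joint angles; "joint_velocities": joint speeds; "joint_efforts": joint torques, N m; "eef_pos": TCP position; "tcp_rot": TCP orientation; "force": force on the tool from outside, world axes, zero at the start; "torque": the same for the moment, N m; "gripper_width": finger opening in m.
Only numpy, scipy, OpenCV 4.12 (cv2) and the standard library are available. Lean on these libraries where they do the work, as an engineer would, in place of code of your own. Each camera call takes 0.05 s, during which the arm holds its last target. There are 200 camera calls.

### The job

On this tool-sale table two sloping plywood stands each hold a slip-lid tin, and one of the tins has been put in upside down, its lid against the board. Pinch that tin through base and lid together, turn it over without the lid coming off, and stack it lid outwards on the tin already lying in the two-step rack, square on it and with its lower end at the upper step. Leave the tin on the other stand where it is.

Things in the scene. Friction and masses are not known exactly. Their poses are not given: they have to be found in the camera images.
- tin: Base of the upside-down tin, bare metal, 112 x 82 x 37 mm (x, y, z). Origin: centre of its outer underside; z towards the lid. Lid on: 120 x 90 x 40 mm, under 0.35 kg. It leans on its stand, sloping 50 degrees, x down the slope away from the robot, z into the 8 mm board, which carries its lower 55 mm only; the upper 65 mm stick out free, so a gripper tilted 40 degrees, coming down the slope, can pinch both faces.
- lid: Loose bare-metal lid of that tin with a blank paper label, 120 x 90 mm, 19 mm high (top 3 mm, skirt 16 mm), slipped over the base with 1.5 mm play, nothing else holding it. Origin: centre of the skirt's open rim; z out through its top, along the tin's z. Shut: 21 mm from the tin's origin, its outer top 40 mm.
- step: Upper step of the fixed rack, sloping 50 degrees too. Origin: where the tin's origin belongs, on the lid of the tin below; x down the slope away from the robot, z out of the slope, y level. The turned tin has its x and z along these, the lower end of its lid at the step's face, x = +60 mm (88 mm wide, z = 3 to 37 mm). The tin below ends at x = -10 mm: from there to x = -60 mm the space under the upper tin is free for a finger.
- neighbour: Bystander: a shut tin of the same kind (120 x 90 x 40 mm, origin at the centre of its underside, z towards its lid) leaning the right way round, labelled lid outwards, on a stand like the first. The two stands and the rack stand in any order, about 0.24 m apart, each yawed 10 to 30 degrees to the left of +x.
There are look-alikes about, which are no part of the job. Leave any blue or turquoise look-alike of the lid alone.

How it is judged:
On the way:
1. the tin is lifted off its stand with its lid still on (distance of tin from where it was at the start of the episode above 0.06 m and z of lid in the frame of tin between 0.013 and 0.029 m), for 0.1 s.
At the end, for the whole second after the job is handed in: The tin lies lid outwards on the tin in the rack, at rest, lid on (within 8 mm): its underside centre within 20 mm up and 15 mm down the slope, 18 mm sideways and 12 mm in or out of its place, faces within 10 degrees of the slope, length within 11 degrees of the rack's (x of tin in the frame of step between -0.02 and 0.015 m and y of tin in the frame of step between -0.018 and 0.018 m and z of tin in the frame of step between -0.012 and 0.012 m and angle between tin's own z axis and vertical below 1.2 rad and angle between the z axis of tin and the z axis of step, either way round below 0.18 rad and angle between the x axis of tin and the x axis of step, either way round below 0.2 rad and z of lid in the frame of tin between 0.013 and 0.029 m and linear speed of tin below 0.02 m/s); the robot touches nothing.
It fails at once if the lid comes off the tin (z of lid in the frame of tin above 0.036 m or z of lid in the frame of tin below 0 m).
It fails at once if the tin on the other stand is shifted by more than 30 mm (distance of neighbour from where it was at the start of the episode above 0.03 m).
It also fails if it takes over 45 s, if anything falls off the work surface, if the arm or the gripper's body presses on something with over 40 N, if the wrist force passes 120 N, or if a joint passes its speed limit or range.

## Working session

There is one attempt and no reset: what is moved stays moved. The work goes in short steps, Python scripts to look and compute and a tool call to move; the robot and the scene stay as the last step left them, time stands still between calls to the robot, and variables do not carry over. Pictures are saved under pics/ and viewed, about 8 in all and at most 12, crops included, and the job is handed in when it is done.

Besides the shell and the picture viewer there is one more tool, called after "Request:" as name(argument=value, ...) on one line, values as JSON. step_arm: Moves the arm, as the interface text tells. Its arguments: {"type":"object","properties":{"travel":{"type":"array","items":{"type":"array","items":{"type":"number"}}},"turn":{"type":"array","items":{"type":"array","items":{"type":"number"}}},"claw":{"type":"array","items":{"type":"number"}}},"required":["travel","turn","claw"]}

```bash
mkdir -p pics; ls
python3 - <<'E'
from workcell import state, grab_frame
import cv2,numpy as np
print(state())
for n in("side","top"):
    f=grab_frame(n);cv2.imwrite(f"pics/{n}0.png",f["frame"]);np.savez(f"{n}0.npz",**f);print(f["mtx"],f["T"],(f["depth"]>0).mean())
E
```

```text
pics
{'clock': 0.0, 'qpos': array([1.09218715e+00, 4.87078517e-02, 9.75697856e-02, 1.62198908e+00,
       1.32153630e-05, 1.44300978e+00]), 'joint_velocities': array([-0.00063125,  0.00055994,  0.0003384 ,  0.00024759, -0.00065053,
        0.00083974]), 'joint_efforts': array([ 1.88311809e-03, -3.38779914e+01,  3.20015645e+01,  2.03272467e-02,
       -3.15074533e-05,  5.63912820e-06]), 'eef_pos': array([0.18013074, 0.49244885, 0.21922543]), 'tcp_rot': array([-3.54267519e-04,  1.74513046e-01,  9.84654172e-01, -1.11028017e-03]), 'force': array([-0.48297243,  0.81018156,  0.51213199]), 'torque': array([-0.0241794 , -0.01415574, -0.03797591]), 'gripper_width': 0.08533666323891255}
[[447.61120903   0.         274.33840689]
 [  0.         447.61120903 212.3202477 ]
 [  0.           0.           1.        ]] [[ 0.94234842  0.18884976 -0.27625211  0.26235689]
 [-0.33463115  0.52883871 -0.77996898 -0.90149994]
 [-0.00120414  0.82744509  0.56154534  0.69721666]
 [ 0.          0.          0.          1.        ]] 0.9961522108843538
[[397.80783386   0.         279.19444335]
 [  0.         397.80783386 213.91738285]
 [  0.           0.           1.        ]] [[ 0.03888668  0.97888216 -0.20069267  0.36970153]
 [-0.99924215  0.03843921 -0.00612755 -0.10770682]
 [ 0.00171632  0.20077886  0.97963509  1.08231039]
 [ 0.          0.          0.          1.        ]] 0.9960459183673469
```

View pics/side0.png

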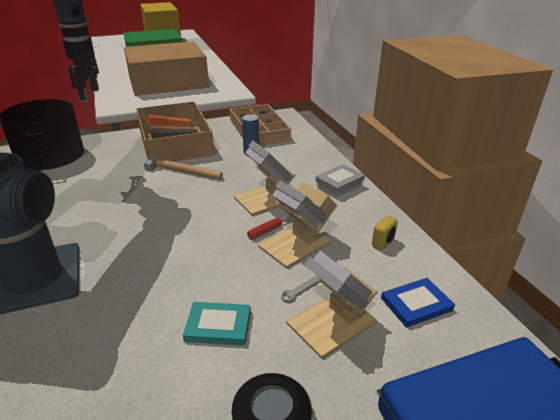

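View pics/top0.png

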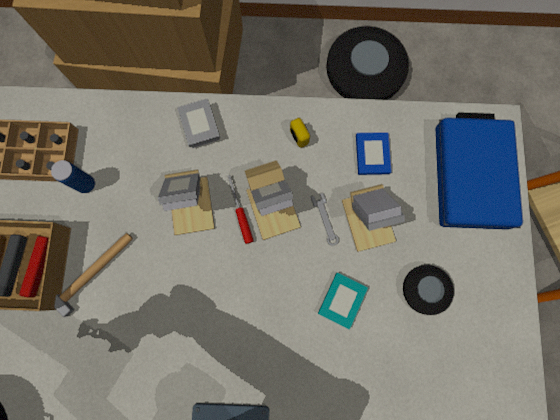

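The top view shows the neighbour (labelled lid) at about (180,190), the rack with one labelled tin and an empty upper wood step at (270,192), and the unlabelled upside-down tin at (378,207). Next I fit the outward faces from depth.

```bash
cat > h.py <<'E'
import numpy as np,cv2
from scipy.spatial.transform import Rotation as R
def cloud(f):
    d=f["depth"];K=f["mtx"];v,u=np.indices(d.shape)
    p=np.stack([(u-K[0,2])/K[0,0]*d,-(v-K[1,2])/K[1,1]*d,-d],-1)
    return p@f["T"][:3,:3].T+f["T"][:3,3]
def face(P,F,box,nz=.643,hs=None,tol=.12,dbg=None):
    """slope faces inside pixel box: normals by differences -> plane -> min area rect"""
    k=2;N=np.zeros_like(P)
    dx=P[k:-k,2*k:]-P[k:-k,:-2*k];dy=P[2*k:,k:-k]-P[:-2*k,k:-k]
    n=np.cross(dy,dx);n/=np.linalg.norm(n,axis=-1,keepdims=True)+1e-12
    n*=np.sign(n[...,2:]+1e-9);N[k:-k,k:-k]=n
    u0,v0,u1,v1=box;m=np.zeros(P.shape[:2],bool);m[v0:v1,u0:u1]=1
    m&=(abs(N[...,2]-nz)<tol)&(N[...,0]>.4)&(P[...,2]>.02)
    return m,N
def frame(yaw):
    x=np.array([np.cos(yaw)*np.cos(np.radians(50)),np.sin(yaw)*np.cos(np.radians(50)),-np.sin(np.radians(50))])
    y=np.array([-np.sin(yaw),np.cos(yaw),0]);return np.stack([x,y,np.cross(x,y)],1)
E
python3 - <<'E'
from h import *
for n,boxes in (("top",dict(nb=(150,160,215,215),rack=(240,160,300,225),tin=(340,175,410,235))),("side",dict(nb=(235,135,300,190),rack=(265,170,340,240),tin=(295,245,380,315)))):
    f=dict(np.load(n+"0.npz"));P=cloud(f)
    vis=f["frame"].copy()
    for k,b in boxes.items():
        m,N=face(P,f,b)
        c,l,st,_=cv2.connectedComponentsWithStats(m.astype(np.uint8),connectivity=4)
        for i in range(1,c):
            if st[i,4]<80: continue
            q=P[l==i]
            c0=np.median(q,0);w=np.linalg.svd(q-c0,full_matrices=False)[2][2];w*=np.sign(w[2])
            e=(q-c0)@w;q=q[abs(e)<.003];c0=q.mean(0);w=np.linalg.svd(q-c0,full_matrices=False)[2][2];w*=np.sign(w[2])
            yaw=np.arctan2(w[1],w[0]);y=np.array([-np.sin(yaw),np.cos(yaw),0]);x=np.cross(y,w)
            s=np.stack([(q-c0)@x,(q-c0)@y],1).astype(np.float32)
            r=cv2.minAreaRect(s);C=c0+r[0][0]*x+r[0][1]*y
            vis[l==i]=(0,0,255) if i%2 else (0,255,0)
            print(n,k,st[i,4],"tilt%.1f yaw%.1f"%(np.degrees(np.arccos(w[2])),np.degrees(yaw)),"C",C.round(4),"rect",np.round(r[1],4),round(r[2],1),"ext",np.ptp(s,axis=0).round(4))
    cv2.imwrite(f"{n}m.png",vis)
a=cv2.imread("topm.png")[150:250,140:420];b=cv2.imread("sidem.png")[120:340,220:400]
a=cv2.resize(a,None,fx=2.8,fy=2.8,interpolation=0);b=cv2.resize(b,None,fx=1.4,fy=1.4,interpolation=0)
o=np.zeros((600,790,3),np.uint8);o[:280,:784]=a;o[285:285+b.shape[0],:b.shape[1]]=b
c=cv2.imread("pics/side0.png")[120:340,220:400];c=cv2.resize(c,None,fx=1.4,fy=1.4);o[285:285+c.shape[0],300:300+c.shape[1]]=c
cv2.imwrite("pics/m.png",o)
E
```

```text
top nb 536 tilt52.4 yaw13.1 C [0.631  0.1478 0.1297] rect [0.0247 0.0952] 23.9 ext [0.0565 0.0817]
top rack 193 tilt50.1 yaw21.1 C [ 0.6795 -0.0549  0.1244] rect [0.0785 0.0441] 87.5 ext [0.0454 0.079 ]
top rack 368 tilt52.6 yaw20.7 C [ 0.6178 -0.0791  0.1461] rect [0.0804 0.0182] 89.1 ext [0.0185 0.0803]
top tin 617 tilt53.3 yaw12.8 C [ 0.6087 -0.3381  0.1268] rect [0.1094 0.0161] 50.0 ext [0.0778 0.0786]
side rack 108 tilt50.5 yaw21.4 C [ 0.6078 -0.0845  0.0793] rect [0.0915 0.0923] 89.5 ext [0.0929 0.091 ]
side tin 127 tilt49.5 yaw13.2 C [ 0.6143 -0.3456  0.1199] rect [0.1433 0.0351] 32.3 ext [0.1161 0.09  ]
```

View pics/m.png

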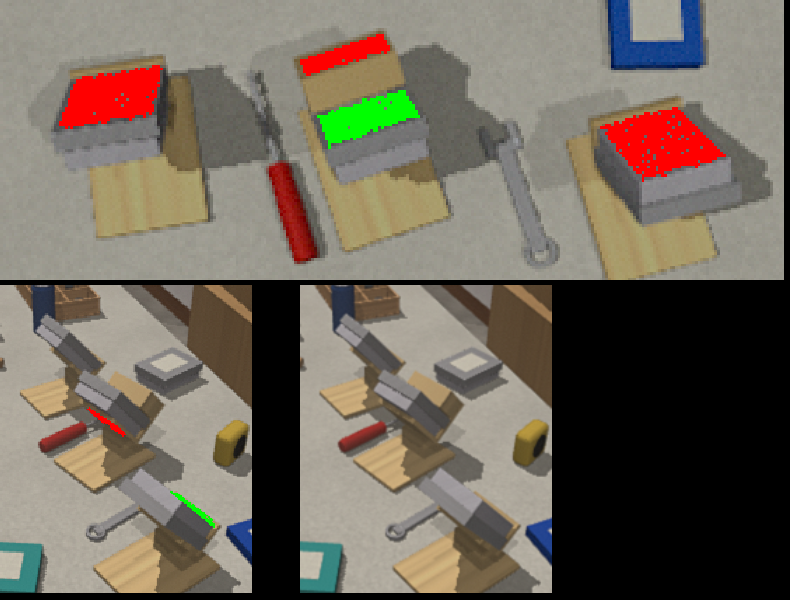

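The masks cover the faces well, but the free plane fit discarded inliers. I'll redo it with the tilt fixed at 50° and cast rays through the mask pixels onto the plane.

```bash
cat >> h.py <<'E'
from scipy.optimize import least_squares
def nrm(yaw,t=np.radians(50)): return np.array([np.cos(yaw)*np.sin(t),np.sin(yaw)*np.sin(t),np.cos(t)])
def fit(f,m):
    P=cloud(f);m=m&(f["depth"]>0);q=P[m]
    o=least_squares(lambda a:q@nrm(a[0])-a[1],[.3,(q@nrm(.3)).mean()],loss="soft_l1",f_scale=.002).x
    res=np.std(q@nrm(o[0])-o[1])
    K=f["mtx"];v,u=np.nonzero(m)
    r=np.stack([(u-K[0,2])/K[0,0],-(v-K[1,2])/K[1,1],-np.ones(len(u))],-1)@f["T"][:3,:3].T
    def onp(yaw):
        t=(o[1]-(q.mean(0)@nrm(o[0])-q.mean(0)@nrm(yaw))-f["T"][:3,3]@nrm(yaw))/(r@nrm(yaw));X=f["T"][:3,3]+t[:,None]*r
        A=frame(yaw);return A,X,(X@A[:,:2]).astype(np.float32)
    A,X,s=onp(o[0])
    rc=cv2.minAreaRect(s);C=A[:,:2]@np.array(rc[0])+A[:,2]*o[1]
    return np.degrees(o[0]),res,C,rc[1],rc[2],np.percentile(s,[1,99],axis=0)
E
python3 - <<'E'
from h import *
f=dict(np.load("top0.npz"));P=cloud(f)
for k,b in dict(nb=(150,160,215,215),rack=(240,160,300,225),tin=(340,175,410,235)).items():
    m,N=face(P,f,b);c,l,st,_=cv2.connectedComponentsWithStats(m.astype(np.uint8),connectivity=4)
    for i in range(1,c):
        if st[i,4]<80: continue
        mm=cv2.morphologyEx((l==i).astype(np.uint8),cv2.MORPH_CLOSE,np.ones((3,3)))>0
        y,r,C,sz,an,pc=fit(f,mm)
        A=frame(np.radians(y))
        print(k,st[i,4],"yaw%.1f res%.4f"%(y,r),"C",C.round(4),np.round(sz,4),round(an,1),"pct",np.ptp(pc,axis=0).round(4),"Cpct",(A[:,:2]@pc.mean(0)+A[:,2]*(C@A[:,2])).round(4))
    # wide board/base edges on the table: wood mask yaw
    hsv=cv2.cvtColor(f["frame"],cv2.COLOR_BGR2HSV);u0,v0,u1,v1=b
E
```

```text
nb 536 yaw11.9 res0.0007 C [0.6321 0.1487 0.1279] [0.0811 0.115 ] 89.5 pct [0.1098 0.0791] Cpct [0.6329 0.1489 0.127 ]
rack 193 yaw21.0 res0.0007 C [ 0.6796 -0.0549  0.1243] [0.0783 0.0439] 88.1 pct [0.0419 0.0771] Cpct [ 0.6793 -0.0553  0.1247]
rack 368 yaw20.9 res0.0008 C [ 0.6182 -0.0784  0.1452] [0.0698 0.081 ] 0.3 pct [0.0646 0.0794] Cpct [ 0.6178 -0.0787  0.1457]
tin 617 yaw16.8 res0.0009 C [ 0.6104 -0.3373  0.1245] [0.1128 0.0748] 0.6 pct [0.1069 0.0739] Cpct [ 0.611  -0.3376  0.1239]
```

```bash
cat >> h.py <<'E'
Ct=np.array([.6107,-.3375,.1242]);yt=np.radians(16.8)   # tin underside centre, yaw
yr=np.radians(20.9);At=frame(yt);Ar=frame(yr)
S=np.array([.618,-.0785,.1455])-.025*Ar[:,0]            # step origin
def tool(A,s):  # tool z down the slope, tool y = s*normal
    z=A[:,0];y=s*A[:,2];return R.from_matrix(np.stack([np.cross(y,z),y,z],1))
def cur():
    from workcell import state
    s=state();q=s["tcp_rot"];return s,s["eef_pos"],R.from_quat([q[1],q[2],q[3],q[0]])
def plan(pt,Rt,n=None,rot=None):
    s,p,Rc=cur();d=pt-p;rv=(Rt*Rc.inv()).as_rotvec() if rot is None else rot
    need=max(abs(d).max()/.041,np.linalg.norm(d)/.041,np.linalg.norm(rv)/.12)
    n=n or int(np.ceil(need));print("n",n,"need%.1f"%need,"travel",(d/n).round(4).tolist(),"turn",(rv/n).round(4).tolist(),"d",d.round(4),"ang",np.degrees(np.linalg.norm(rv)).round(1),"q",s["qpos"].round(2),"w",round(s["gripper_width"],4),"t",s["clock"])
E
python3 - <<'E'
from h import *
red=np.array([.6794,-.055,.1245]);print("S",S,"step top in S",(red-S)@Ar)
G=Ct-.02*At[:,2]-.04*At[:,0];print("grasp",G,"x",At[:,0],"n",At[:,2])
plan(G-.12*At[:,0],tool(At,1),30)
E
```

```text
S [ 0.60298762 -0.08423267  0.16465111] step top in S [8.33460390e-02 5.00919883e-05 3.68639013e-02]
grasp [ 0.57141889 -0.34935967  0.14198603] x [ 0.61535311  0.18578606 -0.76604444] n [0.73334928 0.2214112  0.64278761]
n 30 need22.5 travel [0.0106, -0.0288, 0.0005] turn [0.0166, -0.0176, -0.0296] d [ 0.3174 -0.8642  0.0146] ang 65.7 q [ 1.09  0.05  0.1   1.62 -0.    1.44] w 0.0856 t 0.1
```

Request:
step_arm(travel=[[0.0106, -0.0288, 0.01], [0.0106, -0.0288, 0.01], [0.0106, -0.0288, 0.01], [0.0106, -0.0288, 0.01], [0.0106, -0.0288, 0.01], [0.0106, -0.0288, 0.01], [0.0106, -0.0288, 0.01], [0.0106, -0.0288, 0], [0.0106, -0.0288, 0], [0.0106, -0.0288, 0], [0.0106, -0.0288, 0], [0.0106, -0.0288, 0]], turn=[[0.0166, -0.0176, -0.0296], [0.0166, -0.0176, -0.0296], [0.0166, -0.0176, -0.0296], [0.0166, -0.0176, -0.0296], [0.0166, -0.0176, -0.0296], [0.0166, -0.0176, -0.0296], [0.0166, -0.0176, -0.0296], [0.0166, -0.0176, -0.0296], [0.0166, -0.0176, -0.0296], [0.0166, -0.0176, -0.0296], [0.0166, -0.0176, -0.0296], [0.0166, -0.0176, -0.0296]], claw=[1, 1, 1, 1, 1, 1, 1, 1, 1, 1, 1, 1])

```text
clock: 1.1
eef_pos: [0.3075, 0.1463, 0.2902]
tcp_rot: [0.087, 0.343, 0.928, 0.116]
force: [1.6, -0.0, 0.8]
gripper_width: 0.0859
```

Request:
step_arm(travel=[[0.0106, -0.0288, 0], [0.0106, -0.0288, 0], [0.0106, -0.0288, 0], [0.0106, -0.0288, 0], [0.0106, -0.0288, 0], [0.0106, -0.0288, 0], [0.0106, -0.0288, 0], [0.0106, -0.0288, 0], [0.0106, -0.0288, 0], [0.0106, -0.0288, 0], [0.0106, -0.0288, 0], [0.0106, -0.0288, 0]], turn=[[0.0166, -0.0176, -0.0296], [0.0166, -0.0176, -0.0296], [0.0166, -0.0176, -0.0296], [0.0166, -0.0176, -0.0296], [0.0166, -0.0176, -0.0296], [0.0166, -0.0176, -0.0296], [0.0166, -0.0176, -0.0296], [0.0166, -0.0176, -0.0296], [0.0166, -0.0176, -0.0296], [0.0166, -0.0176, -0.0296], [0.0166, -0.0176, -0.0296], [0.0166, -0.0176, -0.0296]], claw=[1, 1, 1, 1, 1, 1, 1, 1, 1, 1, 1, 1])

```text
clock: 2.1
eef_pos: [0.4348, -0.1998, 0.2898]
tcp_rot: [0.167, 0.495, 0.822, 0.225]
force: [0.7, 1.1, -0.0]
gripper_width: 0.0854
```

Run:
```python
from h import *
G=Ct-.02*At[:,2]-.04*At[:,0]
plan(G-.12*At[:,0],tool(At,1),8)
```

```text
n 8 need4.7 travel [0.0079, -0.0215, -0.007] turn [0.0121, -0.0128, -0.0218] d [ 0.0628 -0.1718 -0.0559] ang 12.9 q [-0.95 -0.36 -0.23  1.56  0.55  0.17] w 0.0854 t 2.1
```

Request:
step_arm(travel=[[0.008, -0.0215, -0.007], [0.008, -0.0215, -0.007], [0.008, -0.0215, -0.007], [0.008, -0.0215, -0.007], [0.008, -0.0215, -0.007], [0.008, -0.0215, -0.007], [0.008, -0.0215, -0.007], [0.008, -0.0215, -0.007], [0, 0, 0]], turn=[[0.0121, -0.0128, -0.0218], [0.0121, -0.0128, -0.0218], [0.0121, -0.0128, -0.0218], [0.0121, -0.0128, -0.0218], [0.0121, -0.0128, -0.0218], [0.0121, -0.0128, -0.0218], [0.0121, -0.0128, -0.0218], [0.0121, -0.0128, -0.0218], [0, 0, 0]], claw=[1, 1, 1, 1, 1, 1, 1, 1, 1])

```text
clock: 2.85
eef_pos: [0.4982, -0.3723, 0.23]
tcp_rot: [0.202, 0.561, 0.755, 0.274]
force: [-0.2, 1.5, -1.0]
gripper_width: 0.0851
```

Run:
```python
from h import *
from workcell import grab_frame
G=Ct-.02*At[:,2]-.04*At[:,0]
plan(G,tool(At,1),12)
a=grab_frame("side")["frame"][170:360,220:420];b=grab_frame("top")["frame"][150:340,300:460]
cv2.imwrite("pics/app.png",np.hstack([cv2.resize(a,(420,400)),cv2.resize(b,(337,400))]))
```

```text
n 12 need2.8 travel [0.0061, 0.0019, -0.0073] turn [-0.0001, -0.0003, 0.0] d [ 0.0733  0.023  -0.088 ] ang 0.2 q [-1.1   0.   -0.08  1.34  0.68  0.24] w 0.0851 t 2.85
```

View pics/app.png

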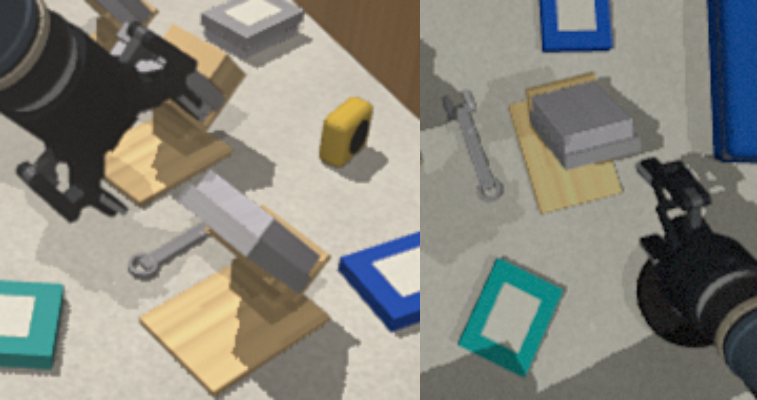

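The gripper straddles the slope axis above the tin, with its fingers in line with the tin's faces. I'll go in along the slope and close.

Request:
step_arm(travel=[[0.0061, 0.0019, -0.0073], [0.0061, 0.0019, -0.0073], [0.0061, 0.0019, -0.0073], [0.0061, 0.0019, -0.0073], [0.0061, 0.0019, -0.0073], [0.0061, 0.0019, -0.0073], [0.0061, 0.0019, -0.0073], [0.0061, 0.0019, -0.0073], [0.0061, 0.0019, -0.0073], [0.0061, 0.0019, -0.0073], [0.0061, 0.0019, -0.0073], [0.0061, 0.0019, -0.0073]], turn=[[0, 0, 0], [0, 0, 0], [0, 0, 0], [0, 0, 0], [0, 0, 0], [0, 0, 0], [0, 0, 0], [0, 0, 0], [0, 0, 0], [0, 0, 0], [0, 0, 0], [0, 0, 0]], claw=[1, 1, 1, 1, 1, 1, 1, 1, 1, 1, 1, 1])

```text
clock: 3.95
eef_pos: [0.5726, -0.3472, 0.146]
tcp_rot: [0.204, 0.559, 0.755, 0.274]
force: [0.1, 0.4, -0.5]
gripper_width: 0.0856
```

Run:
```python
from h import *
from workcell import grab_frame
G=Ct-.02*At[:,2]-.04*At[:,0]
plan(G,tool(At,1),1);print(cur()[0]["force"])
a=grab_frame("side")["frame"][210:350,240:400];b=grab_frame("top")["frame"][160:260,330:450]
cv2.imwrite("pics/app2.png",np.hstack([cv2.resize(a,(457,400)),cv2.resize(b,(337,400))[:, :337]]))
```

```text
n 1 need0.1 travel [-0.0012, -0.0022, -0.0041] turn [0.0019, -0.0006, -0.0026] d [-0.0012 -0.0022 -0.0041] ang 0.2 q [-0.95  0.07 -0.19  1.05  0.65  0.41] w 0.0856 t 3.95
[ 0.13753297  0.37767101 -0.48354351]
```

View pics/app2.png

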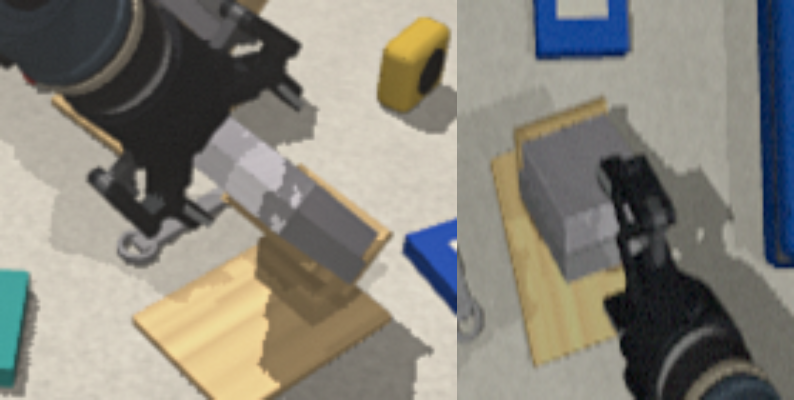

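The top crop seems to show the fingers right of the tin's centre line, so I'll check that with depth and projection before closing.

Run:
```python
from h import *
from workcell import grab_frame
f=grab_frame("top");P=cloud(f);s,p,Rc=cur();M=Rc.as_matrix()
def proj(X):
    c=(X-f["T"][:3,3])@f["T"][:3,:3];K=f["mtx"];return np.round([K[0,0]*c[0]/-c[2]+K[0,2],K[1,1]*-c[1]/-c[2]+K[1,2]],1)
print("tool axes",M.round(3).tolist(),"At",At.round(3).tolist())
print("C",proj(Ct),"tcp",proj(p),"tip+",proj(p+.02*M[:,2]+.05*M[:,1]))
for dx in(-.06,.06):
    for dy in(-.045,.045):print(dx,dy,proj(Ct+At@[dx,dy,0]))
dark=(f["frame"].max(2)<60);v,u=np.nonzero(dark)
q=P[dark];L=(q-p)@M;k=(abs(L)<[.1,.07,.1]).all(1)&(q[:,2]>.1)&(L[:,2]>-.02)
print(k.sum(),"tool-frame dark pts median/pct x",np.percentile(L[k],[5,50,95],axis=0).round(3).tolist(), "px",np.median(np.c_[u,v][k],0))
```

```text
tool axes [[-0.292, 0.734, 0.613], [0.956, 0.224, 0.188], [0.0, 0.641, -0.767]] At [[0.615, -0.289, 0.733], [0.186, 0.957, 0.221], [-0.766, 0.0, 0.643]]
C [375.  199.9] tcp [381.  213.6] tip+ [376.3 191.9]
-0.06 -0.045 [402.8 206.1]
-0.06 0.045 [366.2 215.5]
0.06 -0.045 [382.9 186. ]
0.06 0.045 [349.9 194.3]
6 tool-frame dark pts median/pct x [[-0.031, -0.021, -0.02], [-0.015, -0.005, -0.018], [-0.005, 0.013, 0.006]] px [390. 217.]
```

Run:
```python
from h import *
from workcell import grab_frame
s,p,Rc=cur();M=Rc.as_matrix();print(s["clock"],p)
f=grab_frame("top");P=cloud(f)
for r in (198,202,206,210,214,218,224,230,236):
    print(r,[(c,((P[r,c]-p)@M*1000).round().astype(int).tolist(),int(f["frame"][r,c].max())) for c in (384,388,392,396,400)])
f=grab_frame("side");P=cloud(f);d=f["frame"].max(2);L=(P-p)@M
m=(abs(L)<[.03,.08,.06]).all(-1)&(d<70);print(m.sum(),np.percentile(L[m],[2,50,98],axis=0).round(3).tolist())
```

```text
4.1 [ 0.57200715 -0.34652869  0.14550024]
198 [(384, [-26, 16, 42], 112), (388, [-34, 16, 36], 102), (392, [-42, 16, 31], 110), (396, [-10, 75, -73], 89), (400, [-109, -56, 142], 116)]
202 [(384, [6, 55, -43], 20), (388, [11, 73, -78], 37), (392, [3, 72, -80], 54), (396, [-7, 69, -78], 28), (400, [-11, 73, -90], 89)]
206 [(384, [11, 51, -53], 93), (388, [12, 65, -80], 21), (392, [10, 73, -97], 32), (396, [2, 72, -99], 27), (400, [-6, 71, -101], 28)]
210 [(384, [-4, 15, -11], 107), (388, [11, 53, -76], 37), (392, [12, 66, -102], 17), (396, [8, 71, -113], 30), (400, [1, 71, -117], 64)]
214 [(384, [-1, 8, -17], 150), (388, [13, 45, -79], 23), (392, [-21, 1, -16], 131), (396, [12, 66, -120], 28), (400, [6, 68, -127], 66)]
218 [(384, [-1, -5, -14], 149), (388, [17, 41, -89], 31), (392, [10, 41, -92], 31), (396, [-2, 33, -84], 27), (400, [4, 55, -122], 51)]
224 [(384, [2, -18, -20], 124), (388, [-6, -18, -23], 97), (392, [14, 31, -101], 36), (396, [11, 39, -116], 21), (400, [5, 41, -123], 55)]
230 [(384, [-36, -109, 87], 180), (388, [-46, -110, 83], 179), (392, [19, 24, -111], 33), (396, [11, 22, -112], 23), (400, [13, 37, -138], 29)]
236 [(384, [9, -42, -33], 25), (388, [2, -41, -39], 27), (392, [11, -8, -89], 19), (396, [24, 29, -144], 23), (400, [19, 34, -153], 32)]
76 [[-0.013, -0.057, -0.058], [-0.008, -0.044, -0.046], [-0.002, 0.054, -0.032]]
```

Run:
```python
from h import *
from workcell import grab_frame
s,p,Rc=cur();M=Rc.as_matrix()
for n in("side","top"):
    f=grab_frame(n);L=(cloud(f)-p)@M
    for sg in(1,-1):
        for a,b in((25,38),(38,48),(48,60),(60,80)):
            m=(abs(L[...,0])<.03)&(sg*L[...,1]>a/1e3)&(sg*L[...,1]<b/1e3)&(L[...,2]>-.14)&(L[...,2]<.08)
            h=np.histogram(L[m][:,2],bins=np.arange(-.14,.081,.02))[0];print(n,sg,a,h)
f=grab_frame("side");c=cv2.resize(f["frame"][205:315,250:350],(640,600),interpolation=cv2.INTER_NEAREST)
K=f["mtx"]
for lab,X in dict(tcp=[0,0,0],tipU=[0,.043,.009],tipD=[0,-.043,.009],bodyU=[0,.04,-.051],bodyD=[0,-.04,-.051]).items():
    q=(p+M@X-f["T"][:3,3])@f["T"][:3,:3];u=K[0,0]*q[0]/-q[2]+K[0,2];v=K[1,1]*q[1]/q[2]+K[1,2]
    cv2.circle(c,(int((u-250)*6.4),int((v-205)*600/110)),5,(0,0,255),-1);cv2.putText(c,lab,(int((u-250)*6.4)+6,int((v-205)*600/110)),0,.5,(0,0,255))
cv2.imwrite("pics/z.png",c)
```

```text
side 1 25 [34 47 71  2  0  0  0  0  0  0  0]
side 1 38 [40 14 45 55 29 19  0  0  0  0  0]
side 1 48 [75 44  3 86 18 10  0  0  0  0  0]
side 1 60 [54 36 47 24  0  0  0  0  0  0  0]
side -1 25 [19 54 57  0  0 24  9  0  0 78  0]
side -1 38 [43 13 60 29 17 14  0  0  0  0  0]
side -1 48 [67 34  5 96 29 17  0  0  0  0  0]
side -1 60 [83 50 53 40  0  0  0  0  0  0  0]
top 1 25 [38 30 27  0  0  0  0  0  0  0  0]
top 1 38 [54 12 35  6  4  3  0  0  0  0  0]
top 1 48 [25  7  4 23 26 22  0  0  0  0  0]
top 1 60 [71 86 66 50  0  0  0  0  0  0  0]
top -1 25 [0 0 3 0 0 0 1 0 0 0 0]
top -1 38 [ 0  0  0  8 34 42  0  0  0  0  0]
top -1 48 [1 0 0 3 0 0 0 0 0 0 0]
top -1 60 [ 4  9 13  6  0  0  0  0  0  0  0]
```

View pics/z.png

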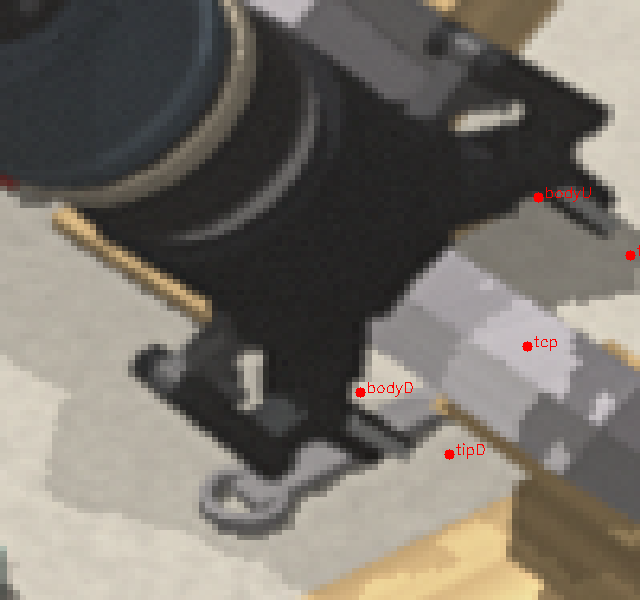

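The picture shows the fingertips at tool z of about -22 mm, where +9 was expected. The body also sits about 29 mm farther back than the reported TCP implies, and both cameras agree. I trust the images and advance about 29 mm further down the slope.

```bash
echo 'DZ=.029' >> h.py
python3 - <<'E'
from h import *
G=Ct-.02*At[:,2]+(-.04+DZ)*At[:,0]
plan(G,tool(At,1),5)
E
```

```text
n 5 need0.8 travel [0.0034, 0.0008, -0.0056] turn [0.0006, 0.0, -0.0004] d [ 0.0172  0.004  -0.0279] ang 0.2 q [-0.95  0.06 -0.19  1.06  0.65  0.41] w 0.0852 t 4.35
```

Request:
step_arm(travel=[[0.0034, 0.0008, -0.0056], [0.0034, 0.0008, -0.0056], [0.0034, 0.0008, -0.0056], [0.0034, 0.0008, -0.0056], [0.0034, 0.0008, -0.0056], [0, 0, 0]], turn=[[0, 0, 0], [0, 0, 0], [0, 0, 0], [0, 0, 0], [0, 0, 0], [0, 0, 0]], claw=[1, 1, 1, 1, 1, 1])

```text
clock: 4.85
eef_pos: [0.5888, -0.342, 0.1162]
tcp_rot: [0.202, 0.559, 0.756, 0.274]
force: [-0.1, 0.0, -0.7]
gripper_width: 0.0851
```

Run:
```python
from h import *
from workcell import grab_frame
s,p,Rc=cur();M=Rc.as_matrix();print(s["force"],((p-Ct)@At).round(4))
f=grab_frame("side");L=(cloud(f)-p)@M
for sg in(1,-1):
    m=(abs(L[...,0])<.03)&(sg*L[...,1]>.035)&(sg*L[...,1]<.06)&(L[...,2]>-.08)&(L[...,2]<.03);print(np.percentile(L[m],[2,50,98],axis=0).round(3).tolist())
g=grab_frame("top")["frame"][170:250,340:430]
c=f["frame"][215:315,260:370];cv2.imwrite("pics/z2.png",np.hstack([cv2.resize(c,(440,400)),cv2.resize(g,(350,400))]))
```

```text
[-0.05805324  0.02741345 -0.68944782] [-0.0082  0.002  -0.0222]
[[-0.012, 0.04, -0.079], [-0.007, 0.048, -0.072], [0.009, 0.059, -0.029]]
[[-0.013, -0.059, -0.079], [-0.007, -0.051, -0.071], [0.011, -0.043, -0.029]]
```

View pics/z2.png

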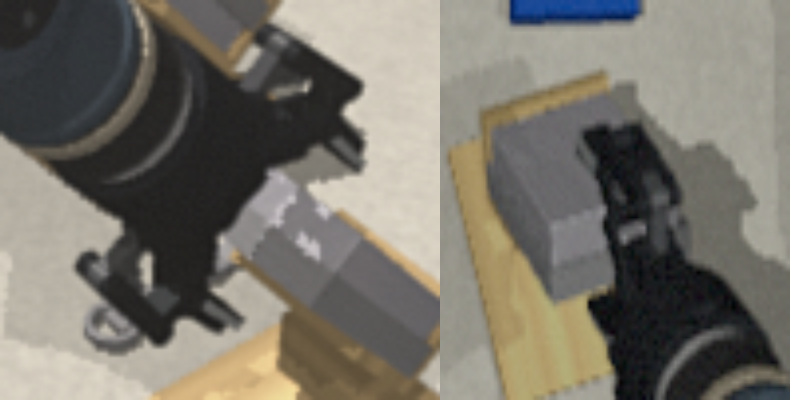

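Both fingers now straddle the tin and the offset is only parallax. I'll go 8 mm deeper with a small centring shift, then close.

Request:
step_arm(travel=[[0.0035, 0, -0.0025], [0.0035, 0, -0.0025], [0, 0, 0], [0, 0, 0], [0, 0, 0], [0, 0, 0], [0, 0, 0], [0, 0, 0], [0, 0, 0], [0, 0, 0], [0, 0, 0], [0, 0, 0]], turn=[[0, 0, 0], [0, 0, 0], [0, 0, 0], [0, 0, 0], [0, 0, 0], [0, 0, 0], [0, 0, 0], [0, 0, 0], [0, 0, 0], [0, 0, 0], [0, 0, 0], [0, 0, 0]], claw=[1, 1, 0.6, 0.3, 0.1, -0.2, -0.5, -0.8, -1, -1, -1, -1])

```text
clock: 5.95
eef_pos: [0.5955, -0.344, 0.1138]
tcp_rot: [0.204, 0.56, 0.755, 0.273]
force: [-5.4, -1.8, 1.6]
gripper_width: 0.0396
```

Run:
```python
from h import *
from workcell import grab_frame
s,p,Rc=cur();M=Rc.as_matrix();print(s["force"],s["gripper_width"],((p-Ct)@At).round(4))
f=grab_frame("side");L=(cloud(f)-p)@M;d=f["frame"].max(2)
m=(abs(L)<[.03,.06,.06]).all(-1)&(d<60)
for sg in(1,-1):
    k=m&(sg*L[...,1]>.015);print(np.percentile(L[k],[2,50,98],axis=0).round(3).tolist())
```

```text
[-5.35304446 -1.76194608  1.64645091] 0.03957098322663315 [-0.0026 -0.0018 -0.0193]
[[-0.013, 0.021, -0.06], [-0.007, 0.028, -0.052], [-0.005, 0.037, -0.023]]
[[-0.013, -0.04, -0.06], [-0.008, -0.031, -0.051], [-0.005, -0.024, -0.023]]
```

Gripped at 39.6 mm, which matches the 40 mm tin. Lifting straight up.

Request:
step_arm(travel=[[0, 0, 0.005], [0, 0, 0.01], [0, 0, 0.014], [0, 0, 0.018], [0, 0, 0.018], [0, 0, 0.018], [0, 0, 0.018], [0, 0, 0.018], [0, 0, 0.018], [0, 0, 0.018], [0, 0, 0.014], [0, 0, 0.008]], turn=[[0, 0, 0], [0, 0, 0], [0, 0, 0], [0, 0, 0], [0, 0, 0], [0, 0, 0], [0, 0, 0], [0, 0, 0], [0, 0, 0], [0, 0, 0], [0, 0, 0], [0, 0, 0]], claw=[-1, -1, -1, -1, -1, -1, -1, -1, -1, -1, -1, -1])

```text
clock: 7.0
eef_pos: [0.5969, -0.3433, 0.2943]
tcp_rot: [0.206, 0.558, 0.756, 0.274]
force: [-0.1, 0.0, -2.6]
gripper_width: 0.0392
```

```bash
cat >> h.py <<'E'
# TCP offset of tin when gripped, in tin frame (x,y,z): x=-.0026, z=-.0193 (z along n)
def target(dx=0,dy=0,dn=0): return S+Ar@[-.0026+dx,dy,.020+dn]
E
python3 - <<'E'
from h import *
s,p,Rc=cur();Rt=tool(Ar,-1);rel=(Rc.inv()*Rt).as_rotvec();print("tool-frame rotvec",rel)
# go to above rack with only the yaw change (keep y=+n)
plan(target(-.02)+[0,0,.2],tool(Ar,1))
print(target(), Ar.round(4).tolist())
E
```

```text
tool-frame rotvec [ 7.35206622e-02 -1.87466372e-03  3.09201179e+00]
n 7 need6.8 travel [0.001, 0.037, 0.0144] turn [0.0006, 0.0004, 0.0097] d [0.0068 0.2593 0.1005] ang 3.9 q [-0.91  0.07  0.1   1.32  0.64  0.46] w 0.0392 t 7.0
[ 0.61573918 -0.07936332  0.17949858] [[0.6005, -0.3567, 0.7156], [0.2293, 0.9342, 0.2733], [-0.766, 0.0, 0.6428]]
```

Request:
step_arm(travel=[[-0.008, 0.0195, 0.008], [-0.008, 0.0195, 0.008], [-0.008, 0.0195, 0.008], [-0.008, 0.0195, 0.008], [-0.008, 0.0195, 0.008], [-0.008, 0.0195, 0.008], [-0.008, 0.0195, 0.008], [-0.008, 0.0195, 0.008], [-0.008, 0.0195, 0.008], [-0.008, 0.0195, 0.008], [-0.008, 0.0195, 0.008], [-0.008, 0.0195, 0.008]], turn=[[0, 0, 0.0057], [0, 0, 0.0057], [0, 0, 0.0057], [0, 0, 0.0057], [0, 0, 0.0057], [0, 0, 0.0057], [0, 0, 0.0057], [0, 0, 0.0057], [0, 0, 0.0057], [0, 0, 0.0057], [0, 0, 0.0057], [0, 0, 0.0057]], claw=[-1, -1, -1, -1, -1, -1, -1, -1, -1, -1, -1, -1])

```text
clock: 8.0
eef_pos: [0.4994, -0.1079, 0.387]
tcp_rot: [0.194, 0.533, 0.774, 0.281]
force: [-0.0, 0.2, -2.2]
gripper_width: 0.0395
```

Run:
```python
from h import *
s,p,Rc=cur();print(p,s["force"],"tool z",Rc.as_matrix()[:,2].round(3),"tin at tcp?")
plan(p,tool(Ar,1),1)
print("flip per row",(-np.pi/30*Ar[:,0]).round(4))
```

```text
[ 0.4993545  -0.10789919  0.38698232] [-0.00896751  0.23935423 -2.15925841] tool z [ 0.6    0.229 -0.767] tin at tcp?
n 1 need0.0 travel [0.0, 0.0, 0.0] turn [0.0012, -0.0007, -0.0002] d [0. 0. 0.] ang 0.1 q [-0.73 -0.45 -0.15  1.5   0.61  0.59] w 0.0395 t 8.0
flip per row [-0.0629 -0.024   0.0802]
```

Request:
step_arm(travel=[[0, 0, 0], [0, 0, 0], [0, 0, 0], [0, 0, 0], [0, 0, 0], [0, 0, 0], [0, 0, 0], [0, 0, 0], [0, 0, 0], [0, 0, 0], [0, 0, 0], [0, 0, 0]], turn=[[-0.0629, -0.024, 0.0802], [-0.0629, -0.024, 0.0802], [-0.0629, -0.024, 0.0802], [-0.0629, -0.024, 0.0802], [-0.0629, -0.024, 0.0802], [-0.0629, -0.024, 0.0802], [-0.0629, -0.024, 0.0802], [-0.0629, -0.024, 0.0802], [-0.0629, -0.024, 0.0802], [-0.0629, -0.024, 0.0802], [-0.0629, -0.024, 0.0802], [-0.0629, -0.024, 0.0802]], claw=[-1, -1, -1, -1, -1, -1, -1, -1, -1, -1, -1, -1])

```text
clock: 9.0
eef_pos: [0.4998, -0.1088, 0.3866]
tcp_rot: [0.323, -0.026, 0.939, 0.113]
force: [0.4, 0.2, -1.8]
gripper_width: 0.0391
```

Request:
step_arm(travel=[[0, 0, 0], [0, 0, 0], [0, 0, 0], [0, 0, 0], [0, 0, 0], [0, 0, 0], [0, 0, 0], [0, 0, 0], [0, 0, 0], [0, 0, 0], [0, 0, 0], [0, 0, 0]], turn=[[-0.0629, -0.024, 0.0802], [-0.0629, -0.024, 0.0802], [-0.0629, -0.024, 0.0802], [-0.0629, -0.024, 0.0802], [-0.0629, -0.024, 0.0802], [-0.0629, -0.024, 0.0802], [-0.0629, -0.024, 0.0802], [-0.0629, -0.024, 0.0802], [-0.0629, -0.024, 0.0802], [-0.0629, -0.024, 0.0802], [-0.0629, -0.024, 0.0802], [-0.0629, -0.024, 0.0802]], claw=[-1, -1, -1, -1, -1, -1, -1, -1, -1, -1, -1, -1])

```text
clock: 10.0
eef_pos: [0.4998, -0.1088, 0.3866]
tcp_rot: [0.329, -0.573, 0.744, -0.098]
force: [-0.7, 0.5, -2.3]
gripper_width: 0.0396
```

Request:
step_arm(travel=[[0, 0, 0], [0, 0, 0], [0, 0, 0], [0, 0, 0], [0, 0, 0], [0, 0, 0], [0, 0, 0]], turn=[[-0.0629, -0.024, 0.0802], [-0.0629, -0.024, 0.0802], [-0.0629, -0.024, 0.0802], [-0.0629, -0.024, 0.0802], [-0.0629, -0.024, 0.0802], [-0.0629, -0.024, 0.0802], [0, 0, 0]], claw=[-1, -1, -1, -1, -1, -1, -1])

```text
clock: 10.58
eef_pos: [0.4999, -0.1088, 0.3866]
tcp_rot: [-0.283, 0.775, -0.532, 0.194]
force: [0.4, 0.3, -3.0]
gripper_width: 0.0395
```

Run:
```python
from h import *
from workcell import grab_frame
s,p,Rc=cur();M=Rc.as_matrix();print(p,s["force"],s["qpos"].round(2),s["gripper_width"])
f=grab_frame("top");P=cloud(f)
m,N=face(P,f,(0,0,560,420));L=(P-p)@M
m&=(abs(L)<[.07,.06,.1]).all(-1)&(P[...,2]>.25)
c,l,st,_=cv2.connectedComponentsWithStats(m.astype(np.uint8),connectivity=4)
i=1+np.argmax(st[1:,4]);mm=cv2.morphologyEx((l==i).astype(np.uint8),cv2.MORPH_CLOSE,np.ones((3,3)))>0
r=fit(f,mm);print(st[i],r[0],r[1],"C in tool",((r[2]-p)@M).round(4),r[3],r[4])
plan(target(-.03)+[0,0,.1],tool(Ar,-1))
g=grab_frame("side")["frame"][60:300,180:400];t=f["frame"][100:300,200:400]
cv2.imwrite("pics/fl.png",np.hstack([cv2.resize(g,(367,400)),cv2.resize(t,(400,400))]))
```

```text
[ 0.49986009 -0.10884453  0.38664136] [ 0.42555599  0.3163236  -2.95382947] [-0.73 -0.44 -0.15  1.5   0.61 -2.56] 0.03948231370813357
[ 252  192   59   43 1046] 21.055741509571458 0.0008240597093040953 C in tool [-0.0002 -0.0219 -0.0037] (0.08323394507169724, 0.11377577483654022) 89.55413055419922
n 4 need3.2 travel [0.0245, 0.0057, -0.021] turn [-0.0008, 0.0001, -0.0] d [ 0.0978  0.0227 -0.0842] ang 0.2 q [-0.73 -0.44 -0.15  1.5   0.61 -2.55] w 0.0392 t 10.6333
```

View pics/fl.png

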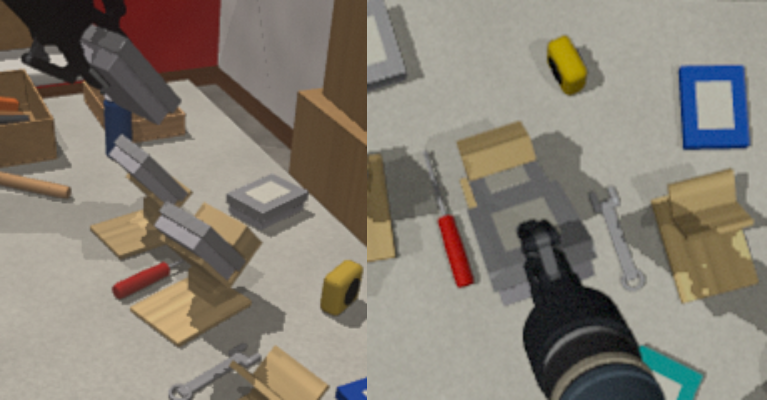

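The tin is flipped with the lid on: label outwards at about (520,210) in the top crop, measured face 83x114 mm with no tilt error. Next I move to 0.1 m above the place.

```bash
echo 'F=S+Ar@[-.005,0,.0205]' >> h.py
python3 - <<'E'
from h import *
print(F);plan(F+[0,0,.1],tool(Ar,-1),8)
E
```

```text
[ 0.61465581 -0.07977702  0.18165848]
n 8 need3.9 travel [0.0143, 0.0037, -0.0131] turn [-0.0004, 0.0, 0.0001] d [ 0.1147  0.0292 -0.105 ] ang 0.2 q [-0.73 -0.44 -0.15  1.5   0.61 -2.55] w 0.0394 t 10.6833
```

Request:
step_arm(travel=[[0.0143, 0.0037, -0.0131], [0.0143, 0.0037, -0.0131], [0.0143, 0.0037, -0.0131], [0.0143, 0.0037, -0.0131], [0.0143, 0.0037, -0.0131], [0.0143, 0.0037, -0.0131], [0.0143, 0.0037, -0.0131], [0.0143, 0.0037, -0.0131], [0, 0, 0], [0, 0, 0]], turn=[[0, 0, 0], [0, 0, 0], [0, 0, 0], [0, 0, 0], [0, 0, 0], [0, 0, 0], [0, 0, 0], [0, 0, 0], [0, 0, 0], [0, 0, 0]], claw=[-1, -1, -1, -1, -1, -1, -1, -1, -1, -1])

```text
clock: 11.52
eef_pos: [0.6137, -0.0787, 0.2798]
tcp_rot: [-0.283, 0.774, -0.533, 0.191]
force: [-0.6, 0.4, -2.0]
gripper_width: 0.0394
```

Run:
```python
from h import *
from workcell import grab_frame
s,p,Rc=cur();M=Rc.as_matrix();print(p,s["force"])
f=grab_frame("top");P=cloud(f)
m,N=face(P,f,(0,0,560,420));L=(P-p)@M
m&=(abs(L)<[.07,.06,.1]).all(-1)&(L[...,1]<-.012)
c,l,st,_=cv2.connectedComponentsWithStats(m.astype(np.uint8),connectivity=4)
i=1+np.argmax(st[1:,4]);mm=cv2.morphologyEx((l==i).astype(np.uint8),cv2.MORPH_CLOSE,np.ones((3,3)))>0
r=fit(f,mm);print(st[i],r[0],"C in step",((r[2]-S)@Ar).round(4),"C in tool",((r[2]-p)@M).round(4),r[3],r[4])
plan(F,tool(Ar,-1),12)
```

```text
[ 0.6136724  -0.07871746  0.27976837] [-0.63929531  0.39986061 -2.03527065]
[245 154  47  31 497] 20.67117168948994 C in step [-0.0859  0.0016  0.105 ] C in tool [-0.0003 -0.0218 -0.0055] (0.11093133687973022, 0.08258256316184998) 0.3530339300632477
n 12 need2.4 travel [0.0001, -0.0, -0.0083] turn [-0.0002, -0.0, -0.0001] d [ 0.0007 -0.0005 -0.0999] ang 0.2 q [-0.51 -0.3  -0.28  1.1   0.52 -2.31] w 0.0389 t 11.5667
```

Request:
step_arm(travel=[[0.0002, 0, -0.009], [0.0002, 0, -0.009], [0.0002, 0, -0.009], [0.0002, 0, -0.009], [0.0002, 0, -0.009], [0.0002, 0, -0.009], [0.0002, 0, -0.009], [0.0002, 0, -0.009], [0.0002, 0, -0.009], [0.0002, 0, -0.009], [0, 0, -0.004], [0, 0, 0]], turn=[[0, 0, 0], [0, 0, 0], [0, 0, 0], [0, 0, 0], [0, 0, 0], [0, 0, 0], [0, 0, 0], [0, 0, 0], [0, 0, 0], [0, 0, 0], [0, 0, 0], [0, 0, 0]], claw=[-1, -1, -1, -1, -1, -1, -1, -1, -1, -1, -1, -1])

```text
clock: 12.57
eef_pos: [0.6155, -0.0793, 0.1856]
tcp_rot: [-0.282, 0.774, -0.533, 0.192]
force: [-0.8, 0.5, -2.4]
gripper_width: 0.0395
```

Request:
step_arm(travel=[[0, 0, -0.002], [0, 0, -0.002], [0, 0, -0.002], [0, 0, 0]], turn=[[0, 0, 0], [0, 0, 0], [0, 0, 0], [0, 0, 0]], claw=[-1, -1, -1, -1])

```text
clock: 12.9
eef_pos: [0.6164, -0.0798, 0.182]
tcp_rot: [-0.283, 0.774, -0.532, 0.194]
force: [-0.1, -0.3, -2.3]
gripper_width: 0.0394
```

```bash
cat > chk.py <<'E'
from h import *
from workcell import grab_frame
s,p,Rc=cur();M=Rc.as_matrix();print(p,s["force"],s["gripper_width"],"F-p in step",((F-p)@Ar).round(4))
f=grab_frame("top");P=cloud(f)
m,N=face(P,f,(0,0,560,420));L=(P-S)@Ar
m&=(abs(L-[0,0,.04])<[.08,.06,.012]).all(-1)
c,l,st,_=cv2.connectedComponentsWithStats(m.astype(np.uint8),connectivity=4)
for i in range(1,c):
    if st[i,4]<60: continue
    mm=cv2.morphologyEx((l==i).astype(np.uint8),cv2.MORPH_CLOSE,np.ones((3,3)))>0
    r=fit(f,mm);print(st[i],r[0],"C in step",((r[2]-S)@Ar).round(4),r[3],r[4])
g=grab_frame("side")["frame"][130:270,230:370];t=f["frame"][140:240,220:320]
import sys;cv2.imwrite("pics/"+sys.argv[1],np.hstack([cv2.resize(g,(400,400)),cv2.resize(t,(400,400))]))
E
python3 chk.py pl.png
```

```text
[ 0.61643826 -0.07984707  0.18201952] [-0.07898464 -0.27967242 -2.33321743] 0.03937051546179133 F-p in step [-0.0008  0.0007 -0.0015]
[249 167  42  28 430] 21.00284532717046 C in step [-0.0084 -0.0005  0.044 ] (0.08146823942661285, 0.11497724056243896) 89.69993591308594
```

View pics/pl.png

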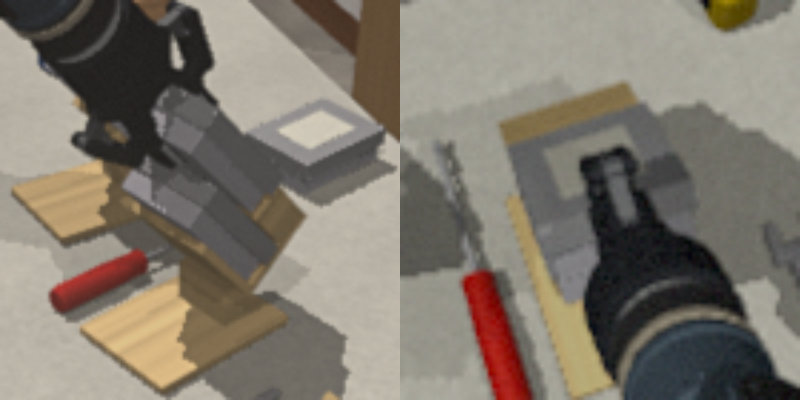

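It is 4 mm above the lower lid and 8 mm up-slope, square. I'll continue straight down in small steps, watching the force.

Request:
step_arm(travel=[[0, 0, -0.001], [0, 0, -0.001], [0, 0, -0.001], [0, 0, -0.001], [0, 0, 0]], turn=[[0, 0, 0], [0, 0, 0], [0, 0, 0], [0, 0, 0], [0, 0, 0]], claw=[-1, -1, -1, -1, -1])

```text
clock: 13.42
eef_pos: [0.6162, -0.0797, 0.1775]
tcp_rot: [-0.283, 0.774, -0.533, 0.194]
force: [0.1, -0.3, -2.6]
gripper_width: 0.0393
```

Request:
step_arm(travel=[[0, 0, -0.001], [0, 0, -0.001], [0, 0, 0]], turn=[[0, 0, 0], [0, 0, 0], [0, 0, 0]], claw=[-1, -1, -1])

```text
clock: 13.67
eef_pos: [0.6166, -0.0799, 0.1768]
tcp_rot: [-0.283, 0.774, -0.532, 0.194]
force: [-2.1, -0.9, 1.1]
gripper_width: 0.0391
```

Request:
step_arm(travel=[[0.0006, 0.0002, -0.0008], [0.0006, 0.0002, -0.0008], [0.0006, 0.0002, -0.0008], [0, 0, 0]], turn=[[0, 0, 0], [0, 0, 0], [0, 0, 0], [0, 0, 0]], claw=[-1, -1, -1, -1])

```text
clock: 14.0
eef_pos: [0.6174, -0.08, 0.177]
tcp_rot: [-0.282, 0.774, -0.533, 0.194]
force: [-22.9, -2.3, 14.5]
gripper_width: 0.0396
```

```bash
python3 chk.py pl2.png
```

```text
[ 0.61735054 -0.07996532  0.17704452] [-22.88622258  -2.26599505  14.54664919] 0.03961636374328027 F-p in step [-0.0051  0.0011  0.0011]
[249 167  42  28 470] 20.589456179622072 C in step [ 0.0041 -0.0007  0.0411] (0.12807615101337433, 0.08170917630195618) 0.33958733081817627
```

The step has been reached: about 25 N along the slope, lid top at 41 mm, square within 0.5°. I'll relax 1 mm and open partly.

Request:
step_arm(travel=[[-0.0006, -0.0002, 0.0008], [0, 0, 0], [0, 0, 0], [0, 0, 0], [0, 0, 0], [0, 0, 0], [0, 0, 0]], turn=[[0, 0, 0], [0, 0, 0], [0, 0, 0], [0, 0, 0], [0, 0, 0], [0, 0, 0], [0, 0, 0]], claw=[-1, -1, -0.05, 0.05, 0.15, 0.25, 0.25])

```text
clock: 14.68
eef_pos: [0.6177, -0.0792, 0.1742]
tcp_rot: [-0.283, 0.774, -0.532, 0.194]
force: [0.1, 0.6, 0.1]
gripper_width: 0.0535
```

Request:
step_arm(travel=[[-0.003, -0.0011, 0.0038], [-0.006, -0.0023, 0.0077], [-0.009, -0.0034, 0.0115], [-0.009, -0.0034, 0.0115], [-0.009, -0.0034, 0.0115], [-0.009, -0.0034, 0.0115], [-0.009, -0.0034, 0.0115], [-0.009, -0.0034, 0.0115], [-0.009, -0.0034, 0.0115], [-0.009, -0.0034, 0.0115], [-0.009, -0.0034, 0.0115], [0, 0, 0]], turn=[[0, 0, 0], [0, 0, 0], [0, 0, 0], [0, 0, 0], [0, 0, 0], [0, 0, 0], [0, 0, 0], [0, 0, 0], [0, 0, 0], [0, 0, 0], [0, 0, 0], [0, 0, 0]], claw=[0.25, 0.25, 0.25, 0.25, 0.25, 0.25, 0.25, 0.25, 0.25, 0.25, 0.25, 0.25])

```text
clock: 15.68
eef_pos: [0.5279, -0.1146, 0.293]
tcp_rot: [-0.282, 0.774, -0.532, 0.197]
force: [0.4, -0.7, 0.4]
gripper_width: 0.0533
```

```bash
python3 chk.py end.png
```

```text
[ 0.52787139 -0.11457936  0.29302055] [ 0.39963312 -0.6776116   0.44864641] 0.0533088380436759 F-p in step [0.1454 0.0016 0.    ]
[249 166  42  30 718] 21.234812656759903 C in step [ 0.0054 -0.0007  0.0402] (0.08145853132009506, 0.13288027048110962) 89.55085754394531
```

View pics/end.png

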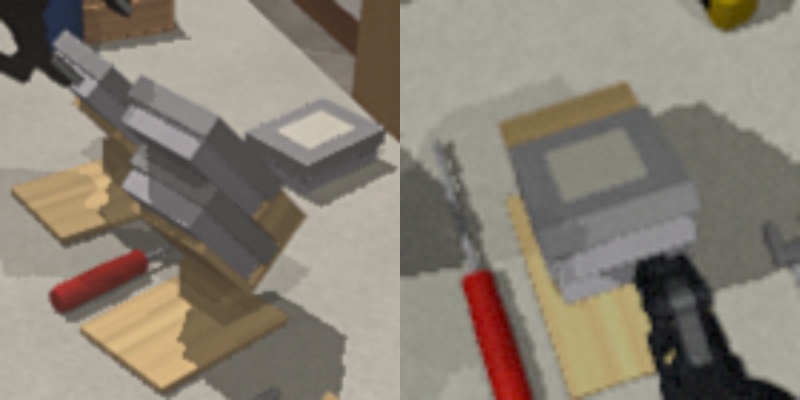

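The tin sits square in the rack against the step, lid outwards, and the gripper is clear of it. Handing in.

```bash
python3 -c "
from workcell import job_done
print(job_done())"
```

```text
the job is handed in; nothing more can be done
None
```

The upside-down tin now lies lid outwards on the tin in the rack, and I have handed the job in. I gripped it through base and lid (39.6 mm opening), lifted it, turned it 180° about the slope axis, lowered it until it met the upper step, then let go and backed off. The clock stood at about 16 s.

**Last checks:**
- **Height:** the lid's top is 40.2 mm above the step origin; 40 mm was expected.
- **Alignment:** sideways error is about -0.7 mm. Yaw is 21.2° against the rack's 20.9°.
- **Lid:** on in every view after the turn.
- **Contact:** the wrist force is near zero and the gripper is clear of everything.
- **Neighbour:** the arm did not go near it, and it looks unmoved in the last picture. I did not measure it again.

**What disagreed:**
- **Fingers short of the TCP:** both cameras showed the real fingers about 29 mm behind where the reported TCP puts them. I grasped by the images.
- **Centre of the tin in the hand:** the first estimate and the later image differed by 6 to 8 mm along the slope. I settled this by lowering until the tin touched the step, with about 25 N along the slope before I eased off.
- **Final position along the slope:** the last fit gave +5 mm, but it merged the lid with the step's top (133 mm long instead of 120), so that number is not reliable.

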